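Line up the baking canisters by size

TASK

Set the four steel canisters out in order of size on the cork coasters of the serving board, one upright in the middle of each coaster: the largest beside the pepper mill, then getting smaller along the row, down to the smallest beside the little white bowl. Leave the mill and the bowl standing where they are.

Things in the scene. Friction and masses are not known exactly. Their poses are not given: they have to be found in the camera images.
- tin_1: the smallest of four round canisters of one pattern (plain steel body, flat light-wood lid fixed on and flush with the sides, straight upright wall): 40 mm across, 45 mm tall over the lid; up to 0.35 kg. Loose, standing upright on the work surface. Origin: centre of its underside; z up its axis.
- tin_2: the second smallest of four round canisters of one pattern (plain steel body, flat light-wood lid fixed on and flush with the sides, straight upright wall): 48 mm across, 57 mm tall over the lid; up to 0.35 kg. Loose, standing upright on the work surface. Origin: centre of its underside; z up its axis.
- tin_3: the second largest of four round canisters of one pattern (plain steel body, flat light-wood lid fixed on and flush with the sides, straight upright wall): 56 mm across, 69 mm tall over the lid; up to 0.35 kg. Loose, standing upright on the work surface. Origin: centre of its underside; z up its axis.
- tin_4: the largest of four round canisters of one pattern (plain steel body, flat light-wood lid fixed on and flush with the sides, straight upright wall): 64 mm across, 81 mm tall over the lid; up to 0.35 kg. Loose, standing upright on the work surface. Origin: centre of its underside; z up its axis.
- coaster_a: the first (the robot's far left, most +y) of four like round cork coasters fixed in a row on a long wooden serving board, 74 mm across, 4 mm thick, about 90 mm apart. Origin: centre of its underside on the board, 12 mm above the work surface; its top is 16 mm above the work surface. Its y axis runs along the row, to the robot's left.
- coaster_b: the second from the robot's left of four like round cork coasters fixed in a row on a long wooden serving board, 74 mm across, 4 mm thick, about 90 mm apart. Origin: centre of its underside on the board, 12 mm above the work surface; its top is 16 mm above the work surface. Its y axis runs along the row, to the robot's left.
- coaster_c: the third from the robot's left of four like round cork coasters fixed in a row on a long wooden serving board, 74 mm across, 4 mm thick, about 90 mm apart. Origin: centre of its underside on the board, 12 mm above the work surface; its top is 16 mm above the work surface. Its y axis runs along the row, to the robot's left.
- coaster_d: the fourth (the robot's far right, most -y) of four like round cork coasters fixed in a row on a long wooden serving board, 74 mm across, 4 mm thick, about 90 mm apart. Origin: centre of its underside on the board, 12 mm above the work surface; its top is 16 mm above the work surface. Its y axis runs along the row, to the robot's left.
- mill: dark wooden pepper mill, waisted, 50 mm across at the foot, 115 mm tall, standing loose on one end of the board, about 110 mm beyond the end coaster. Origin: centre of its underside (12 mm above the work surface). It may be at either end.
- bowl: small white ceramic bowl, 72 mm across the rim, 40 mm tall, standing loose on the other end of the board, opposite the mill. Origin: centre of its underside.
Things that resemble listed ones, but are neither listed nor needed, are in the scene too. What is shaped like the tin_2 but pink or yellow is not meant.

How it is judged:
By the outcome, as a careful person would: the job done as asked, in the order asked, and still so for the second after the job is handed in, with the robot touching nothing.
It also fails if it takes over 112 s, if anything falls off the work surface, if the arm or the gripper's body presses on something with over 40 N, if the wrist force passes 120 N, or if a joint passes its speed limit or range.

ROBOT

A 6-joint arm with a two-finger parallel gripper is mounted at the origin on the work surface. World frame = base frame: x ahead of the robot, y to its left, z up, the work surface at z = 0. Lengths are in mm, angles in rad, forces in N, time in s.
With the tool pointing down it reaches from about 275 to 1000 mm from the base axis. Payload 8.4 kg.
Tool frame: the origin (TCP) lies on the centre line of the jaws, within the pads' length; the fingertips stand r.tip_reach ahead of it and the grasp point (between the pads) lies 11 mm behind it (r.tip_reach is the distance from the TCP to the fingertips, in mm); z points along the fingers, y is the line along which they close (so a half turn about z gives the same grasp; the last joint's range is limited). The gripper opens to 85 mm and grips with 20 to 120 N. Pads are 22 mm wide; open, the fingers measure 114 mm over their backs; the gripper's body (76 mm by 85 mm) begins 54 mm behind the grasp point. The pads swing forward as they close: fully open they stand 13 mm farther back than shut.
Start: joints at [1.288, 0.353, 1.633, -0, 1.155, -0.002], TCP at [173.201, 600.524, 239.281] pointing down, gripper open.
Joint ranges: [-2.63, 2.63], [-0.92, 2.1], [0.06, 2.66], [-1.3, 4.44], [0, 2.69], [-3.02, 3.02]. Speed limits (rad/s): [2.22, 2.22, 2.79, 3.14, 3.14, 3.14].

INTERFACE

Orientations are given as [roll, pitch, yaw] about the fixed x, y, z axes, in that order (R = Rz(yaw) Ry(pitch) Rx(roll)).
In Python, from rig import r gives the robot as it stands.
- The arm moves only by the tool carry_out, never from a script. Its argument "targets" is a list of rows, each an object with "dp": the shift along the tool's x, y, z in mm, a list of three; "yaw": the turn about the tool's z in degrees. A call has 1 to 12 rows; each row is the pose to reach, as a shift and turn from the pose commanded when the call began, along the tool's axes at that moment; what a row does not reach only later rows make up. A row lasts 1/8 s, in which the tool goes at most 62.5 mm and 10.7 degrees, less where a joint would pass 70% of its speed; a pose out of reach is approached as far as the arm can. A call with a gripper value outside its range is refused whole. "fingers" is the opening, from -1 (shut) to 1 (fully open), so that 0 is half open, set as the call begins (left out, the last holds). The fingers move at their own pace and stop on an object; "grip_force" is the grip in N (left out, the last holds). Time passes only in rows, so rows that repeat a pose let the fingers close. It gives the time, the measured TCP pose, the force, the opening and the grip force at its end, in the units of the state.
- r.sense(): the state, without advancing time (a new reading comes with each control period).
- r.grab_frame(name): name is "scene" or "top" or "wrist"; returns the picture (384x512x3 uint8, red, green, blue); there is no depth.
- r.get_calibration(name): a dict with "fx", "fy", "cx", "cy" (pixels), "rvec" (rotation vector, rad) and "tvec" (3), from world to camera coordinates, as OpenCV has them. Camera axes: x right, y down, z forward; pixel columns grow to the right and rows downward; lengths in mm; the calibration is good to about 2 mm. A picture is of the moment at which its call begins: read the wrist's pose just before it. get_calibration takes no time and is no camera call; for the wrist camera it gives the pose at the moment of the call.
- r.sign_off(): hands the job in; it is judged then, once.
The state is a dict: "clock": time; "qpos": joint angles; "qvel": joint speeds; "joint_efforts": joint torques, N m; "eef_pos": TCP position; "tcp_rot": TCP orientation; "contact_force": force on the tool from outside, world axes, zero at the start; "wrist_torque": the same for the moment, N m; "opening": opening from 0.0 (shut) to 1.0 (fully open); "grasp_force": force on a finger pad.
Only numpy, scipy, OpenCV 4.12 (cv2) and the standard library are available. Lean on these libraries where they do the work, as an engineer would, in place of code of your own. Each camera call takes 0.05 s, during which the arm holds its last target. There are 200 camera calls.

## Working session

There is one attempt and no reset: what is moved stays moved. The work goes in short steps, Python scripts to look and compute and a tool call to move; the robot and the scene stay as the last step left them, time stands still between calls to the robot, and variables do not carry over. Pictures are saved under pics/ and viewed, at most 14 in all, crops included, and the job is handed in when it is done.

Besides the shell and the picture viewer there is one more tool, called after "Request:" as name(argument=value, ...), one argument or row to a line, values as JSON. carry_out: Moves the arm, as the interface text tells. Its arguments: {"type":"object","properties":{"targets":{"type":"array","items":{"type":"object","properties":{"dp":{"type":"array","items":{"type":"number"}},"yaw":{"type":"number"}}}},"fingers":{"type":"number"},"grip_force":{"type":"number"}},"required":["targets"]}

```bash
mkdir -p pics; python3 - <<'E'
from rig import r
import cv2
for n in("top","scene"):
    im=r.grab_frame(n); cv2.imwrite(f"pics/{n}0.png",cv2.resize(im[:,:,::-1],(800,600),interpolation=cv2.INTER_CUBIC)); 
    c=r.get_calibration(n);print(n,c)
s=r.sense();print(s,r.tip_reach)
E
```

```text
top {'fx': 380.02514657652415, 'fy': 380.02514657652415, 'cx': 259.8200237668218, 'cy': 188.64472885469598, 'rvec': array([ 2.17037501, -2.11022852,  0.16886639]), 'tvec': array([-24.27460015, 534.23221723, 814.51139771])}
scene {'fx': 438.45475268435916, 'fy': 438.45475268435916, 'cx': 248.00159475541818, 'cy': 198.95796301370035, 'rvec': array([ 1.80559567,  1.33373588, -0.71280296]), 'tvec': array([-176.90650162, -250.48939002, 1636.30561946])}
{'clock': 0.1, 'qpos': array([ 1.28761046e+00,  3.53554609e-01,  1.63407075e+00,  2.74999753e-05,
        1.15518598e+00, -2.37957505e-03]), 'qvel': array([ 0.00115777, -0.00121917, -0.00262166, -0.00081264, -0.00053357,
        0.00063792]), 'joint_efforts': array([ 1.40225104e-03, -6.06354904e+01, -3.42822611e+01,  1.94039094e-04,
        3.90734334e-03,  1.44709503e-05]), 'eef_pos': array([173.06940786, 600.12481905, 238.64720723]), 'tcp_rot': array([-3.14037403e+00, -2.80452330e-05,  2.86077523e+00]), 'contact_force': array([ 0.57559927,  0.34343971, -1.12962697]), 'wrist_torque': array([-0.01946739, -0.01251202,  0.01334763]), 'grasp_force': 0.0, 'opening': 0.9996963786295306} 8.0
```

View pics/top0.png

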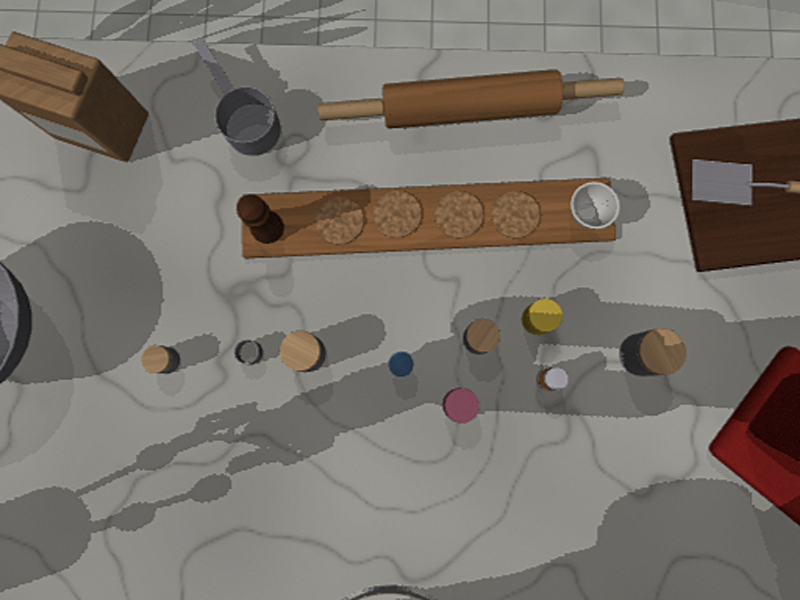

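View pics/scene0.png

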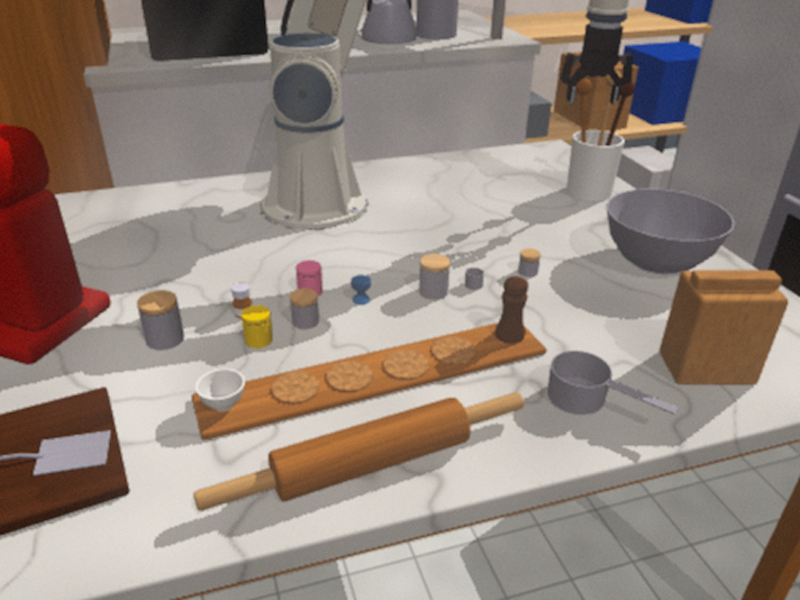

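The top view shows the mill at the left (+y), the bowl at the right, coasters near (340,220), (398,212), (459,214), (516,214), and lids near (154,359) tin_1, (300,351) tin_3, (482,335) tin_2, (663,352) tin_4. I'll enlarge it to read these more closely.

```bash
python3 - <<'E'
from rig import r
import cv2,numpy as np
im=r.grab_frame("top")[:,:,::-1]
cv2.imwrite("pics/full.png",im)
def crop(x0,y0,w,h,k): return cv2.resize(im[y0:y0+h,x0:x0+w],None,fx=k,fy=k,interpolation=cv2.INTER_CUBIC)
cv2.imwrite("pics/c1.png",crop(150,110,250,60,3.2.__class__(3.2)))
a=[crop(x-30,y-25,60,50,6.5) for x,y in((102,229),(195,226),(308,216),(423,226))]
cv2.imwrite("pics/c2.png",cv2.resize(np.vstack([np.hstack(a[:2]),np.hstack(a[2:])]),(720,600)))
E
```

```text
(no output)
```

View pics/c1.png

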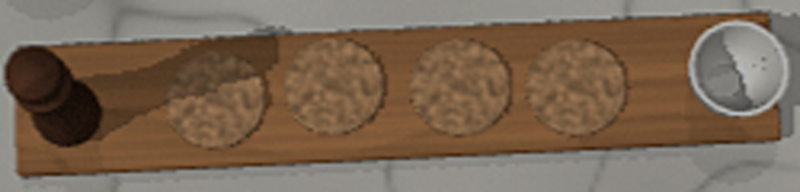

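View pics/c2.png

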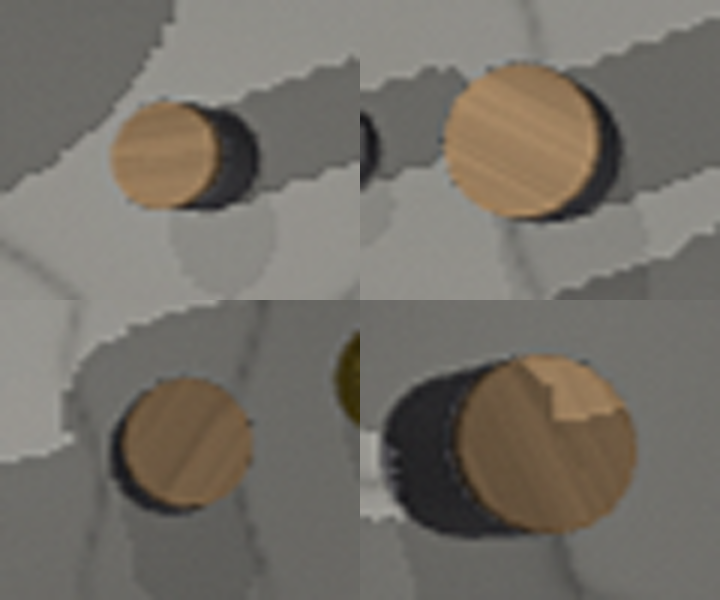

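Coaster centres in the crop are (218,99), (335,87), (461,87), (577,88). Lid centres are (164,156) tin_1, (521,141) tin_3, (187,442) tin_2, (546,444) tin_4.

```bash
cat > h.py <<'E'
from rig import r
import cv2,numpy as np
from scipy.spatial.transform import Rotation as R
def px2w(name,u,v,z,c=None):
    c=c or r.get_calibration(name); M=cv2.Rodrigues(np.array(c['rvec']))[0]
    d=M.T@np.array([(u-c['cx'])/c['fx'],(v-c['cy'])/c['fy'],1]); o=-M.T@c['tvec']
    return o+d*(z-o[2])/d[2]
def w2px(name,p):
    c=r.get_calibration(name);K=np.array([[c['fx'],0,c['cx']],[0,c['fy'],c['cy']],[0,0,1]])
    return cv2.projectPoints(np.array(p,float).reshape(-1,1,3),c['rvec'],c['tvec'],K,None)[0].reshape(-1,2)
def dp(p,frm=None):
    s=r.sense();T=R.from_euler('xyz',s['tcp_rot'])
    return T.inv().apply(np.array(p)-(s['eef_pos'] if frm is None else frm)).round(1)
E
python3 - <<'E'
from h import *
cs={k:px2w("top",150+u/3.2-.35,110+v/3.2-.35,16) for k,(u,v) in dict(a=(218,99),b=(335,87),c=(461,87),d=(577,88)).items()}
ts={k:px2w("top",u-.4,v-.4,z) for k,(u,v,z) in {1:(99.3,230,45),2:(309.2,214.7,57),3:(191.8,224.5,69),4:(424,225,81)}.items()}
for d in(cs,ts):
    for k,v in d.items(): print(k,v.round(1))
for n,p in (("mill",(150+15,110+20,)),("white bottle",(355,242)),("cup",(159,225)),("blue",(257,233)),("yellow",(348,202)),("pink",(295,259))): print(n,px2w("top",*p,50).round())
c=r.get_calibration("wrist");M=cv2.Rodrigues(c['rvec'])[0];T=R.from_euler('xyz',r.sense()['tcp_rot']).as_matrix()
print("cam in tool",T.T@(-M.T@c['tvec']-r.sense()['eef_pos']),"\n",T.T@M.T, c['fx'])
print(dp([ts[1][0],ts[1][1],239]))
E
```

```text
a [651.2  93.5  16. ]
b [662.8   7.2  16. ]
c [665.5 -86.2  16. ]
d [ 667.3 -172.3   16. ]
1 [432.8 342.8  45. ]
2 [ 478.5 -118.1   57. ]
3 [449.2 135.5  69. ]
4 [ 461.2 -358.6   81. ]
mill [663. 211.  50.]
white bottle [ 421. -220.   50.]
cup [446. 210.  50.]
blue [435.  -6.  50.]
yellow [ 509. -206.   50.]
pink [381. -90.  50.]
cam in tool [  70.65425081    0.6697223  -134.56264462] 
 [[-1.49815577e-03 -9.61157845e-01 -2.75995204e-01]
 [ 9.99998488e-01 -1.68370832e-03  4.35355254e-04]
 [-8.83140540e-04 -2.75994134e-01  9.61158914e-01]] 315.4545466148363
[-3.208e+02 -1.753e+02 -1.000e-01]
```

Request:
carry_out(
  targets=[
    {"dp": [-321,-175,0],"yaw": 74},
    {"dp": [-321,-175,0],"yaw": 74},
    {"dp": [-321,-175,0],"yaw": 74},
    {"dp": [-321,-175,0],"yaw": 74},
    {"dp": [-321,-175,0],"yaw": 74},
    {"dp": [-321,-175,0],"yaw": 74},
    {"dp": [-321,-175,0],"yaw": 74},
    {"dp": [-321,-175,0],"yaw": 74},
    {"dp": [-321,-175,89],"yaw": 74},
    {"dp": [-321,-175,89],"yaw": 74},
    {"dp": [-321,-175,89],"yaw": 74},
    {"dp": [-321,-175,89],"yaw": 74},
  ],
  fingers=1,
  grip_force=40,
)

```text
clock: 1.65
eef_pos: [433.5, 344.4, 151.4]
tcp_rot: [3.14, -0.001, 1.572]
contact_force: [0.7, 0.1, 0.8]
opening: 1.002
grasp_force: 0.0
```

```bash
cat >> h.py <<'E'
def lid(p,z,rad,name="wrist",save=None):
    "find the lid near p by colour within the wrist view; return world centre at height z"
    c=r.get_calibration(name);im=r.grab_frame(name)
    t=np.linspace(0,2*np.pi,40);ring=np.c_[p[0]+rad*np.cos(t),p[1]+rad*np.sin(t),0*t+z]
    q=w2px(name,ring)
    hsv=cv2.cvtColor(im,cv2.COLOR_RGB2HSV);m=((hsv[...,0]>5)&(hsv[...,0]<25)&(hsv[...,1]>70)).astype(np.uint8)
    m=cv2.morphologyEx(m,cv2.MORPH_OPEN,np.ones((5,5)))
    n,L,st,ce=cv2.connectedComponentsWithStats(m);k=1+np.argmin(np.hypot(*(ce[1:]-q.mean(0)).T)-0*st[1:,4])
    h=cv2.convexHull(max(cv2.findContours((L==k).astype(np.uint8),0,2)[0],key=cv2.contourArea))[:,0].astype(float)
    W=np.array([px2w(name,*x,z,c) for x in h]);(cx,cy),R_=cv2.minEnclosingCircle(W[:,:2].astype(np.float32))
    if save:
        o=im[:,:,::-1].copy();cv2.polylines(o,[q.astype(np.int32)],1,(0,0,255));cv2.polylines(o,[h.astype(np.int32)],1,(0,255,0));cv2.imwrite(save,o)
    return round(cx,1),round(cy,1),round(R_,1)
E
python3 - <<'E'
from h import *
s=r.sense();print(s['eef_pos'],s['tcp_rot'],s['clock'],s['qpos'])
print(lid((432.8,342.8),45,20,save="pics/w1.png"))
E
```

```text
[433.46086187 344.35445119 151.41916055] [ 3.14046460e+00 -9.00715541e-04  1.57187935e+00] 1.65 [6.68620526e-01 3.44735468e-01 1.86728038e+00 1.13010649e-05
 9.28133299e-01 6.67531242e-01]
(433.6, 346.1, 20.1)
```

View pics/w1.png

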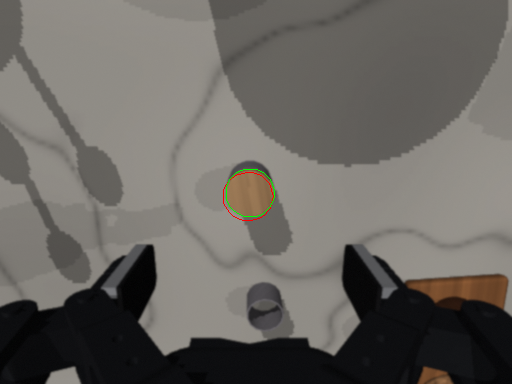

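Wrist view: the lid is at about (249,193). The colour outline (green) fits it cleanly and sits about 3 mm from the top-camera estimate. I'll use the wrist camera for both grasping and placing so its bias cancels.

Request:
carry_out(
  targets=[
    {"dp": [1.5,0,60]},
    {"dp": [1.5,0,110]},
    {"dp": [1.5,0,134]},
    {"dp": [1.5,0,134]},
    {"dp": [1.5,0,134]},
  ],
)

```text
schema error: expected keys dp, yaw
```

Request:
carry_out(
  targets=[
    {"dp": [0,0,0]},
    {"dp": [0,0,0]},
    {"dp": [0,0,0]},
    {"dp": [0,0,0]},
    {"dp": [0,0,0]},
    {"dp": [0,0,0]},
    {"dp": [0,0,0]},
    {"dp": [0,0,0]},
  ],
  fingers=-1,
  grip_force=40,
)

```text
schema error: expected keys dp, yaw
```

Request:
carry_out(
  targets=[
    {"dp": [1.5,0,60],"yaw": 0},
    {"dp": [1.5,0,110],"yaw": 0},
    {"dp": [1.5,0,134],"yaw": 0},
    {"dp": [1.5,0,134],"yaw": 0},
    {"dp": [1.5,0,134],"yaw": 0},
  ],
)

```text
clock: 2.33
eef_pos: [434.2, 345.9, 18.0]
tcp_rot: [3.14, -0.002, 1.57]
contact_force: [0.8, -0.2, 0.1]
opening: 1.001
grasp_force: 0.0
```

Request:
carry_out(
  targets=[
    {"dp": [0,0,0],"yaw": 0},
    {"dp": [0,0,0],"yaw": 0},
    {"dp": [0,0,0],"yaw": 0},
    {"dp": [0,0,0],"yaw": 0},
    {"dp": [0,0,0],"yaw": 0},
    {"dp": [0,0,0],"yaw": 0},
    {"dp": [0,0,0],"yaw": 0},
    {"dp": [0,0,0],"yaw": 0},
  ],
  fingers=-1,
  grip_force=40,
)

```text
clock: 3.32
eef_pos: [433.5, 345.2, 17.2]
tcp_rot: [3.141, -0.001, 1.569]
contact_force: [-0.8, -0.6, 7.9]
opening: 0.459
grasp_force: 39.5
```

Request:
carry_out(
  targets=[
    {"dp": [0,0,-60],"yaw": 0},
    {"dp": [0,0,-120],"yaw": 0},
    {"dp": [-40,16,-183],"yaw": 0},
    {"dp": [-95,40,-183],"yaw": 0},
    {"dp": [-150,63,-183],"yaw": 0},
    {"dp": [-205,86,-183],"yaw": 0},
    {"dp": [-260,109,-183],"yaw": 0},
    {"dp": [-315,132,-183],"yaw": 0},
    {"dp": [-370,155,-183],"yaw": 0},
    {"dp": [-425,178,-183],"yaw": 0},
    {"dp": [-480,200,-183],"yaw": 0},
    {"dp": [-520,216,-183],"yaw": 0},
  ],
)

```text
clock: 4.82
eef_pos: [648.8, -178.0, 199.3]
tcp_rot: [3.141, 0.0, 1.568]
contact_force: [-0.2, 0.5, -0.0]
opening: 0.461
grasp_force: 40.6
```

Request:
carry_out(
  targets=[
    {"dp": [-40,16,0],"yaw": 0},
    {"dp": [-40,16,0],"yaw": 0},
    {"dp": [-40,16,0],"yaw": 0},
  ],
)

```text
clock: 5.2
eef_pos: [663.7, -215.0, 199.0]
tcp_rot: [-3.141, -0.001, 1.569]
contact_force: [0.3, -0.7, -0.6]
opening: 0.459
grasp_force: 40.6
```

```bash
python3 - <<'E'
from h import *
s=r.sense();print(s['eef_pos'],s['tcp_rot'],s['clock'])
im=r.grab_frame("wrist");np.save("w2.npy",im)
o=im[:,:,::-1].copy()
t=np.linspace(0,2*np.pi,40)
for x,y in((651.2,93.5),(662.8,7.2),(665.5,-86.2),(667.3,-172.3)):
    cv2.polylines(o,[w2px("wrist",np.c_[x+37*np.cos(t),y+37*np.sin(t),0*t+16]).astype(np.int32)],1,(0,0,255))
cv2.imwrite("pics/w2.png",cv2.resize(o,(800,600),interpolation=cv2.INTER_CUBIC))
import pickle;pickle.dump(r.get_calibration("wrist"),open("w2.pkl","wb"))
E
```

```text
[ 663.69819431 -214.97505903  198.9618124 ] [-3.14065840e+00 -6.67850314e-04  1.56878413e+00] 5.2
```

View pics/w2.png

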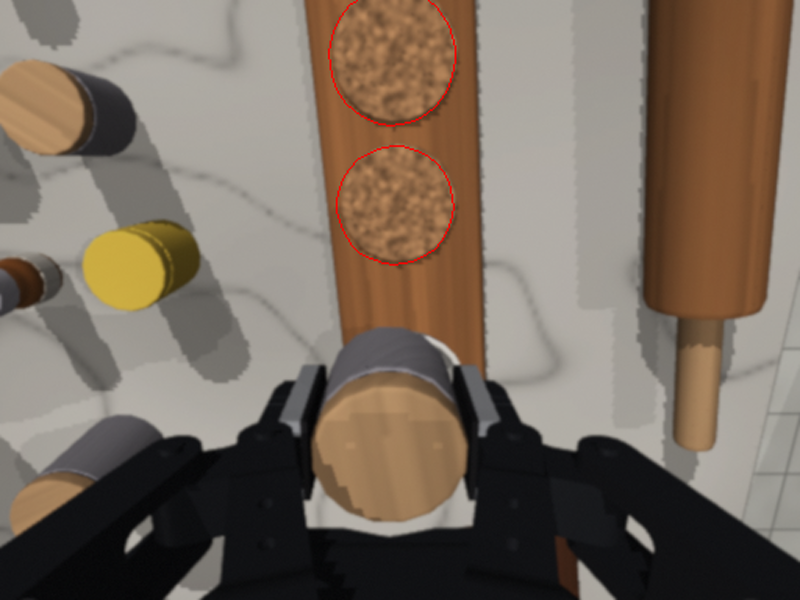

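The projected rings fit coaster d (396,205) and coaster c (393,57) well. The held lid is at about (390,447). I'll work out its offset in the hand.

```bash
python3 - <<'E'
from h import *
print(px2w("wrist",390/1.5625-.2,447/1.5625-.2,199+28)-r.sense()['eef_pos'])
print(lid((663.7,-215),227,20))
E
```

```text
[-0.27223376  3.09775302 27.87785757]
(663.6, -212.2, 21.0)
```

```bash
python3 - <<'E'
from h import *
im=np.load("w2.npy")[:,:,::-1]
x0,y0=180,200
k=5
o=cv2.resize(im[y0:y0+115,x0:x0+140],None,fx=k,fy=k,interpolation=cv2.INTER_CUBIC)
e=r.sense()['eef_pos'];t=np.linspace(0,2*np.pi,60)
for dz,dy,c in((28,3,(0,0,255)),(28,0,(0,255,0)),(22,0,(255,0,0))):
    q=w2px("wrist",np.c_[e[0]+20*np.cos(t),e[1]+dy+20*np.sin(t),0*t+e[2]+dz])
    cv2.polylines(o,[((q-[x0,y0]+.5)*k).astype(np.int32)],1,c)
cv2.imwrite("pics/w3.png",o)
E
```

```text
(no output)
```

View pics/w3.png

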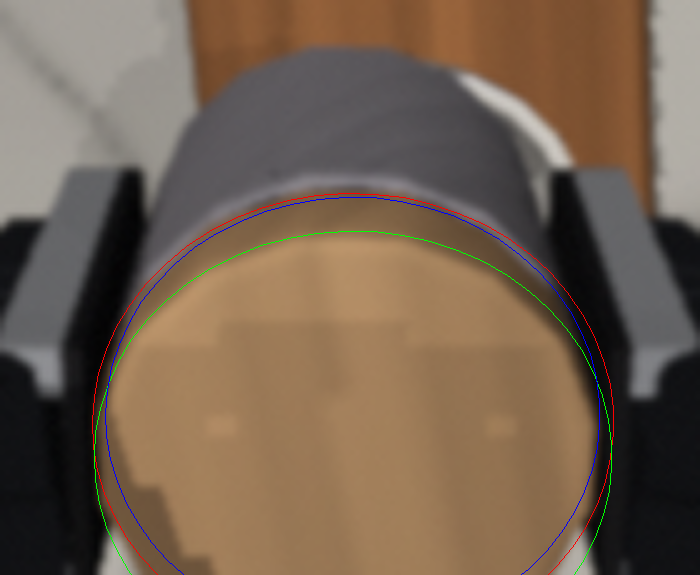

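The enlarged crop shows the lid face spanning columns 108–592 with its top edge at row 235. That fits an offset of about +1 mm in y and 0 in x, so I'll place on coaster d.

Request:
carry_out(
  targets=[
    {"dp": [42,3.5,30],"yaw": 0},
    {"dp": [42,3.5,80],"yaw": 0},
    {"dp": [42,3.5,130],"yaw": 0},
    {"dp": [42,3.5,150],"yaw": 0},
    {"dp": [42,3.5,158],"yaw": 0},
    {"dp": [42,3.5,163],"yaw": 0},
    {"dp": [42,3.5,165],"yaw": 0},
    {"dp": [42,3.5,165],"yaw": 0},
    {"dp": [42,3.5,165],"yaw": 0},
  ],
)

```text
clock: 6.42
eef_pos: [668.2, -173.7, 35.0]
tcp_rot: [3.141, 0.0, 1.569]
contact_force: [0.1, 0.5, -0.2]
opening: 0.461
grasp_force: 40.6
```

Request:
carry_out(
  targets=[
    {"dp": [0,0,1],"yaw": 0},
    {"dp": [0,0,1],"yaw": 0},
  ],
)

```text
clock: 6.68
eef_pos: [667.8, -173.5, 33.3]
tcp_rot: [-3.142, 0.0, 1.569]
contact_force: [0.1, -0.6, 0.5]
opening: 0.458
grasp_force: 40.6
```

Request:
carry_out(
  targets=[
    {"dp": [0,0,0],"yaw": 0},
    {"dp": [0,0,0],"yaw": 0},
    {"dp": [0,0,0],"yaw": 0},
    {"dp": [0,0,0],"yaw": 0},
    {"dp": [0,0,0],"yaw": 0},
    {"dp": [0,0,0],"yaw": 0},
  ],
  fingers=1,
)

```text
clock: 7.42
eef_pos: [667.9, -173.4, 33.3]
tcp_rot: [3.142, 0.0, 1.569]
contact_force: [0.2, -0.5, 0.0]
opening: 0.998
grasp_force: 0.0
```

Request:
carry_out(
  targets=[
    {"dp": [0,0,-40],"yaw": 0},
    {"dp": [0,0,-90],"yaw": 0},
    {"dp": [0,0,-120],"yaw": 0},
    {"dp": [-50,-20,-140],"yaw": 0},
    {"dp": [-110,-80,-140],"yaw": 0},
    {"dp": [-160,-140,-110],"yaw": 0},
    {"dp": [-186,-190,-110],"yaw": 0},
    {"dp": [-186,-206,-110],"yaw": 0},
    {"dp": [-186,-206,-110],"yaw": 0},
    {"dp": [-186,-206,-110],"yaw": 0},
  ],
)

```text
clock: 8.68
eef_pos: [462.1, -359.4, 143.7]
tcp_rot: [3.141, 0.0, 1.569]
contact_force: [0.0, 0.6, -0.9]
opening: 1.005
grasp_force: 0.0
```

```bash
cat >> h.py <<'E'
def face(p,z,rad,save,name="wrist"):
    "draw predicted lid ring (rad and 0.94 rad) on an enlarged crop, centred on p"
    im=r.grab_frame(name)[:,:,::-1];t=np.linspace(0,2*np.pi,60);k=5
    c=w2px(name,[p[0],p[1],z])[0].astype(int);x0,y0=max(c[0]-65,0),max(c[1]-55,0)
    o=cv2.resize(im[y0:y0+110,x0:x0+130],None,fx=k,fy=k,interpolation=cv2.INTER_CUBIC)
    for f,col in((1,(0,0,255)),(.94,(0,255,0))):
        q=w2px(name,np.c_[p[0]+f*rad*np.cos(t),p[1]+f*rad*np.sin(t),0*t+z])
        cv2.polylines(o,[((q-[x0,y0]+.5)*k).astype(np.int32)],1,col)
    cv2.imwrite(save,o)
    # mm per crop pixel
    a=w2px(name,[[p[0]+1,p[1],z],[p[0],p[1],z],[p[0],p[1]+1,z]])*k; print("px per mm x,y",a[0]-a[1],a[2]-a[1])
E
python3 - <<'E'
from h import *
s=r.sense();print(s['eef_pos'],s['tcp_rot'],s['clock'])
l=lid((461.2,-358.6),81,32);print(l)
face(l,81,32,"pics/w4.png")
E
```

```text
[ 462.12284154 -359.3769485   143.69004573] [3.14056278e+00 4.31733422e-04 1.56854788e+00] 8.675
(461.5, -357.6, 32.0)
px per mm x,y [ 7.55837659 -0.01863983] [-0.02564866 -7.14968725]
```

View pics/w4.png

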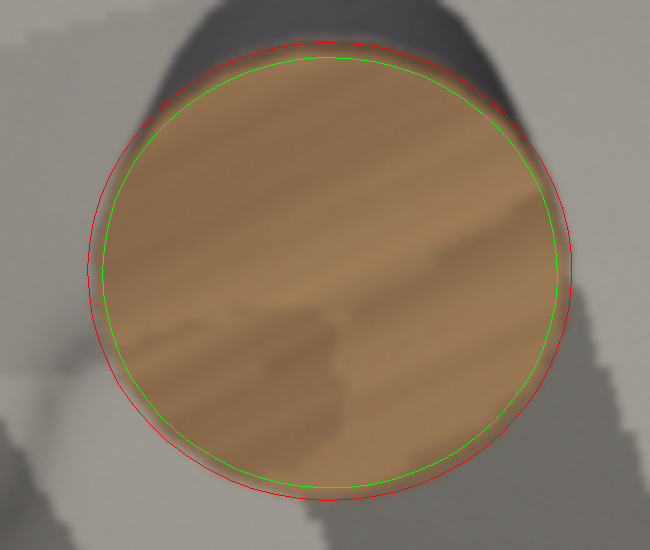

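The ring fits tin_4's lid well, centred at about (461.5, -358). Now to grasp it.

Request:
carry_out(
  targets=[
    {"dp": [1.5,-0.5,50],"yaw": 0},
    {"dp": [1.5,-0.5,85],"yaw": 0},
    {"dp": [1.5,-0.5,99],"yaw": 0},
    {"dp": [1.5,-0.5,99],"yaw": 0},
    {"dp": [1.5,-0.5,99],"yaw": 0},
  ],
)

```text
clock: 9.4
eef_pos: [462.2, -358.1, 45.6]
tcp_rot: [3.14, 0.001, 1.57]
contact_force: [0.0, 0.2, 0.3]
opening: 0.998
grasp_force: 0.0
```

Request:
carry_out(
  targets=[
    {"dp": [0,0,0],"yaw": 0},
    {"dp": [0,0,0],"yaw": 0},
    {"dp": [0,0,0],"yaw": 0},
    {"dp": [0,0,0],"yaw": 0},
    {"dp": [0,0,0],"yaw": 0},
    {"dp": [0,0,0],"yaw": 0},
  ],
  fingers=-1,
)

```text
clock: 10.15
eef_pos: [461.8, -358.2, 45.7]
tcp_rot: [3.14, 0.001, 1.569]
contact_force: [0.5, 0.4, 5.3]
opening: 0.744
grasp_force: 42.7
```

Request:
carry_out(
  targets=[
    {"dp": [0,0,-50],"yaw": 0},
    {"dp": [0,0,-110],"yaw": 0},
    {"dp": [0,0,-170],"yaw": 0},
    {"dp": [45,22,-170],"yaw": 0},
    {"dp": [95,46,-170],"yaw": 0},
    {"dp": [145,70,-170],"yaw": 0},
    {"dp": [195,95,-170],"yaw": 0},
    {"dp": [245,119,-170],"yaw": 0},
    {"dp": [295,143,-170],"yaw": 0},
    {"dp": [345,168,-170],"yaw": 0},
    {"dp": [385,188,-170],"yaw": 0},
    {"dp": [398,193,-170],"yaw": 0},
  ],
)

```text
clock: 11.65
eef_pos: [655.3, 42.5, 214.4]
tcp_rot: [3.141, -0.0, 1.571]
contact_force: [-0.4, -0.7, -3.0]
opening: 0.739
grasp_force: 46.6
```

Request:
carry_out(
  targets=[
    {"dp": [0,0,0],"yaw": 0},
    {"dp": [0,0,0],"yaw": 0},
  ],
)

```text
clock: 11.9
eef_pos: [654.0, 38.8, 214.2]
tcp_rot: [-3.141, 0.001, 1.568]
contact_force: [0.2, 0.2, -2.7]
opening: 0.742
grasp_force: 46.6
```

```bash
python3 - <<'E'
from h import *
s=r.sense();e=s['eef_pos'];print(e,s['tcp_rot'],s['clock'])
o=r.grab_frame("wrist")[:,:,::-1];k=1.5625;o=cv2.resize(o,(800,600),interpolation=cv2.INTER_CUBIC)
t=np.linspace(0,2*np.pi,60)
for x,y,z,rad in((651.2,93.5,16,37),(e[0],e[1],e[2]+81-45.6,32)):
    cv2.polylines(o,[((w2px("wrist",np.c_[x+rad*np.cos(t),y+rad*np.sin(t),0*t+z])+.5)*k).astype(np.int32)],1,(0,0,255))
cv2.imwrite("pics/w5.png",o)
E
```

```text
[653.9764684   38.76085022 214.24353711] [-3.14091512e+00  5.80916522e-04  1.56842476e+00] 11.9
```

View pics/w5.png

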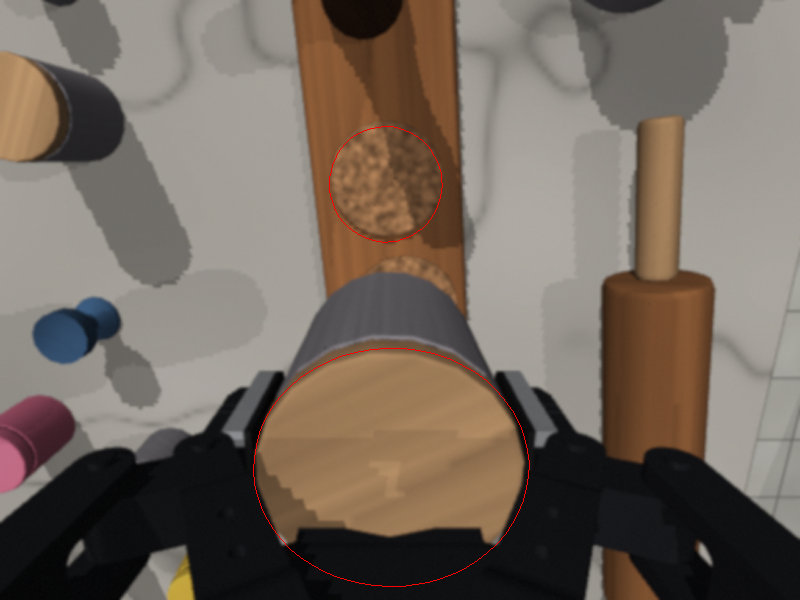

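The coaster a ring (centre 386,184) fits to within about 1 mm, with the coaster maybe slightly farther +y. The held lid ring fits too. Placing.

Request:
carry_out(
  targets=[
    {"dp": [55,-3,5],"yaw": 0},
    {"dp": [55.5,-3,60],"yaw": 0},
    {"dp": [55.5,-3,110],"yaw": 0},
    {"dp": [55.5,-3,137],"yaw": 0},
    {"dp": [55.5,-3,146],"yaw": 0},
    {"dp": [55.5,-3,151],"yaw": 0},
    {"dp": [55.5,-3,152],"yaw": 0},
    {"dp": [55.5,-3,152],"yaw": 0},
    {"dp": [55.5,-3,152],"yaw": 0},
  ],
)

```text
clock: 13.08
eef_pos: [652.2, 95.7, 63.1]
tcp_rot: [3.14, -0.0, 1.569]
contact_force: [-0.1, 0.1, -2.8]
opening: 0.738
grasp_force: 46.5
```

Request:
carry_out(
  targets=[
    {"dp": [-0.8,-0.8,1],"yaw": 0},
    {"dp": [-0.8,-0.8,1.3],"yaw": 0},
    {"dp": [-0.8,-0.8,1.3],"yaw": 0},
  ],
)

```text
clock: 13.45
eef_pos: [651.3, 94.9, 61.7]
tcp_rot: [3.141, -0.0, 1.569]
contact_force: [-2.0, 0.4, 6.0]
opening: 0.742
grasp_force: 47.1
```

Request:
carry_out(
  targets=[
    {"dp": [0,0,0],"yaw": 0},
    {"dp": [0,0,0],"yaw": 0},
    {"dp": [0,0,0],"yaw": 0},
    {"dp": [0,0,0],"yaw": 0},
    {"dp": [0,0,0],"yaw": 0},
  ],
  fingers=1,
)

```text
clock: 14.08
eef_pos: [650.9, 94.8, 60.9]
tcp_rot: [-3.142, 0.0, 1.569]
contact_force: [0.1, 0.1, 0.3]
opening: 1.001
grasp_force: 0.0
```

Request:
carry_out(
  targets=[
    {"dp": [0,0,-40],"yaw": 0},
    {"dp": [0,0,-90],"yaw": 0},
    {"dp": [0,-30,-110],"yaw": 0},
    {"dp": [20,-90,-110],"yaw": 0},
    {"dp": [35,-145,-90],"yaw": 0},
    {"dp": [40,-190,-70],"yaw": 0},
    {"dp": [40,-202,-70],"yaw": 0},
    {"dp": [40,-202,-70],"yaw": 0},
    {"dp": [40,-202,-70],"yaw": 0},
  ],
)

```text
clock: 15.2
eef_pos: [451.1, 135.4, 131.8]
tcp_rot: [3.139, -0.001, 1.569]
contact_force: [0.3, 0.1, 0.9]
opening: 0.999
grasp_force: 0.0
```

```bash
python3 - <<'E'
from h import *
s=r.sense();print(s['eef_pos'],s['tcp_rot'],s['clock'])
print(lid((449.2,135.5),69,28))
E
```

```text
[451.11261098 135.35017272 131.80548009] [ 3.13903375e+00 -6.79637593e-04  1.56893776e+00] 15.2
(450.0, 138.1, 28.1)
```

Request:
carry_out(
  targets=[
    {"dp": [2.3,-1,50],"yaw": 0},
    {"dp": [2.3,-1,85],"yaw": 0},
    {"dp": [2.3,-1,96],"yaw": 0},
    {"dp": [2.3,-1,96],"yaw": 0},
    {"dp": [2.3,-1,96],"yaw": 0},
  ],
)

```text
clock: 15.88
eef_pos: [449.2, 137.6, 36.1]
tcp_rot: [3.14, -0.001, 1.569]
contact_force: [0.1, -0.2, 0.4]
opening: 1.0
grasp_force: 0.0
```

Request:
carry_out(
  targets=[
    {"dp": [0,0,0],"yaw": 0},
    {"dp": [0,0,0],"yaw": 0},
    {"dp": [0,0,0],"yaw": 0},
    {"dp": [0,0,0],"yaw": 0},
    {"dp": [0,0,0],"yaw": 0},
    {"dp": [0,0,0],"yaw": 0},
    {"dp": [0,0,0],"yaw": 0},
  ],
  fingers=-1,
)

```text
clock: 16.75
eef_pos: [448.8, 137.6, 36.0]
tcp_rot: [3.14, -0.001, 1.569]
contact_force: [-1.0, -0.5, 7.8]
opening: 0.647
grasp_force: 40.9
```

Request:
carry_out(
  targets=[
    {"dp": [0,0,-50],"yaw": 0},
    {"dp": [0,0,-110],"yaw": 0},
    {"dp": [-30,35,-164],"yaw": 0},
    {"dp": [-65,75,-164],"yaw": 0},
    {"dp": [-100,115,-164],"yaw": 0},
    {"dp": [-135,155,-164],"yaw": 0},
    {"dp": [-170,195,-164],"yaw": 0},
    {"dp": [-183,211,-164],"yaw": 0},
    {"dp": [-183,211,-164],"yaw": 0},
    {"dp": [-183,211,-164],"yaw": 0},
  ],
)

```text
clock: 18.0
eef_pos: [657.7, -45.4, 198.7]
tcp_rot: [-3.14, -0.0, 1.569]
contact_force: [-0.1, 1.1, -1.4]
opening: 0.65
grasp_force: 44.3
```

```bash
python3 - <<'E'
from h import *
s=r.sense();e=s['eef_pos'];print(e,s['tcp_rot'],s['clock'])
o=r.grab_frame("wrist")[:,:,::-1];k=1.5625;o=cv2.resize(o,(800,600),interpolation=cv2.INTER_CUBIC)
t=np.linspace(0,2*np.pi,60)
for x,y,z,rad in((651.2,94.5,16,37),(651.2,94.5,97,32),(662.8,7.2,16,37),(e[0],e[1],e[2]+69-36,28)):
    cv2.polylines(o,[((w2px("wrist",np.c_[x+rad*np.cos(t),y+rad*np.sin(t),0*t+z])+.5)*k).astype(np.int32)],1,(0,0,255))
cv2.imwrite("pics/w6.png",o)
E
```

```text
[657.68058556 -45.39451585 198.69383083] [-3.14023784e+00 -3.53343431e-04  1.56931104e+00] 18.0
```

View pics/w6.png

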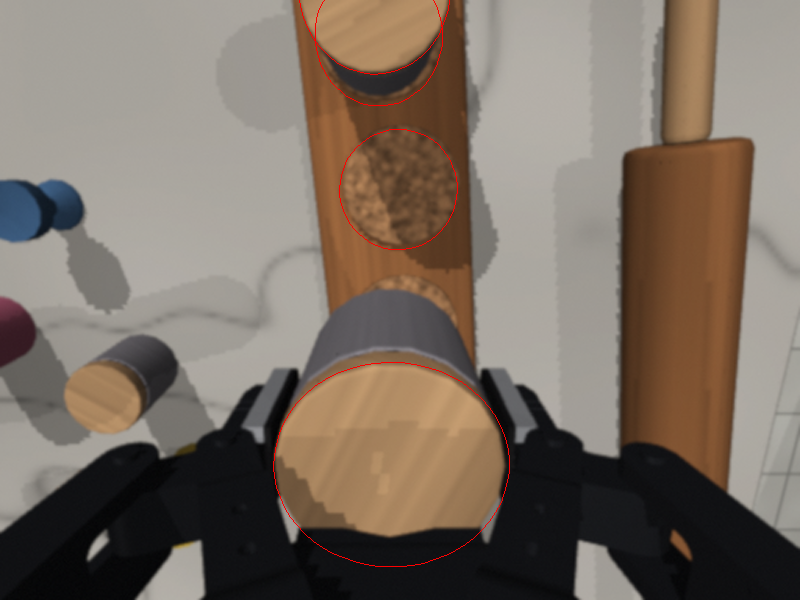

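Coaster b's ring (centre 398,189) fits with the coaster about 1 mm farther +y. The held lid ring fits. Placing.

Request:
carry_out(
  targets=[
    {"dp": [53.5,4.5,5],"yaw": 0},
    {"dp": [53.5,4.5,60],"yaw": 0},
    {"dp": [53.5,4.5,110],"yaw": 0},
    {"dp": [53.5,4.5,132],"yaw": 0},
    {"dp": [53.5,4.5,141],"yaw": 0},
    {"dp": [53.5,4.5,145.5],"yaw": 0},
    {"dp": [53.5,4.5,146],"yaw": 0},
    {"dp": [53.5,4.5,146],"yaw": 0},
    {"dp": [53.5,4.5,146],"yaw": 0},
  ],
)

```text
clock: 19.18
eef_pos: [663.7, 7.5, 53.8]
tcp_rot: [3.14, -0.0, 1.569]
contact_force: [-0.3, 0.3, -1.6]
opening: 0.646
grasp_force: 44.3
```

Request:
carry_out(
  targets=[
    {"dp": [0.7,-0.5,1],"yaw": 0},
    {"dp": [0.7,-0.5,1.6],"yaw": 0},
    {"dp": [0.7,-0.5,1.6],"yaw": 0},
  ],
)

```text
clock: 19.55
eef_pos: [663.0, 8.3, 52.1]
tcp_rot: [3.141, -0.0, 1.569]
contact_force: [-2.6, -0.3, 4.4]
opening: 0.649
grasp_force: 45.1
```

Request:
carry_out(
  targets=[
    {"dp": [0,0,0],"yaw": 0},
    {"dp": [0,0,0],"yaw": 0},
    {"dp": [0,0,0],"yaw": 0},
    {"dp": [0,0,0],"yaw": 0},
    {"dp": [0,0,0],"yaw": 0},
  ],
  fingers=1,
)

```text
clock: 20.18
eef_pos: [662.8, 8.3, 51.3]
tcp_rot: [-3.142, 0.0, 1.569]
contact_force: [0.1, 0.9, -0.4]
opening: 0.998
grasp_force: 0.0
```

Request:
carry_out(
  targets=[
    {"dp": [0,0,-40],"yaw": 0},
    {"dp": [0,0,-90],"yaw": 0},
    {"dp": [-10,-30,-110],"yaw": 0},
    {"dp": [-50,-75,-110],"yaw": 0},
    {"dp": [-90,-120,-90],"yaw": 0},
    {"dp": [-120,-165,-70],"yaw": 0},
    {"dp": [-125,-185,-70],"yaw": 0},
    {"dp": [-125,-185,-70],"yaw": 0},
    {"dp": [-125,-185,-70],"yaw": 0},
  ],
)

```text
clock: 21.3
eef_pos: [479.1, -116.4, 121.9]
tcp_rot: [3.14, 0.0, 1.569]
contact_force: [0.2, -0.6, 0.2]
opening: 0.998
grasp_force: 0.0
```

```bash
python3 - <<'E'
from h import *
s=r.sense();print(s['eef_pos'],s['tcp_rot'],s['clock'])
print(lid((478.5,-118),57,24))
E
```

```text
[ 479.08021994 -116.43698308  121.91999233] [3.13974485e+00 3.48946430e-04 1.56936936e+00] 21.3
(479.0, -116.2, 24.3)
```

Request:
carry_out(
  targets=[
    {"dp": [-0.2,0,50],"yaw": 0},
    {"dp": [-0.2,0,85],"yaw": 0},
    {"dp": [-0.2,0,96],"yaw": 0},
    {"dp": [-0.2,0,96],"yaw": 0},
    {"dp": [-0.2,0,96],"yaw": 0},
  ],
)

```text
clock: 21.98
eef_pos: [478.8, -116.8, 26.5]
tcp_rot: [3.14, 0.0, 1.57]
contact_force: [-0.3, 0.3, 0.3]
opening: 0.999
grasp_force: 0.0
```

Request:
carry_out(
  targets=[
    {"dp": [0,0,0],"yaw": 0},
    {"dp": [0,0,0],"yaw": 0},
    {"dp": [0,0,0],"yaw": 0},
    {"dp": [0,0,0],"yaw": 0},
    {"dp": [0,0,0],"yaw": 0},
    {"dp": [0,0,0],"yaw": 0},
    {"dp": [0,0,0],"yaw": 0},
  ],
  fingers=-1,
)

```text
clock: 22.85
eef_pos: [478.2, -116.8, 26.3]
tcp_rot: [3.14, 0.0, 1.569]
contact_force: [-1.1, 0.7, 8.9]
opening: 0.556
grasp_force: 40.0
```

Request:
carry_out(
  targets=[
    {"dp": [0,0,-50],"yaw": 0},
    {"dp": [0,0,-110],"yaw": 0},
    {"dp": [0,30,-164],"yaw": 0},
    {"dp": [0,75,-164],"yaw": 0},
    {"dp": [0,120,-164],"yaw": 0},
    {"dp": [0,165,-164],"yaw": 0},
    {"dp": [15,186,-164],"yaw": 0},
    {"dp": [31,186,-164],"yaw": 0},
    {"dp": [31,186,-164],"yaw": 0},
    {"dp": [31,186,-164],"yaw": 0},
  ],
)

```text
clock: 24.1
eef_pos: [662.7, -86.1, 189.6]
tcp_rot: [-3.141, 0.0, 1.57]
contact_force: [-0.4, 0.6, -1.4]
opening: 0.553
grasp_force: 42.0
```

Request:
carry_out(
  targets=[
    {"dp": [0.5,2.8,50],"yaw": 0},
    {"dp": [0.5,2.8,100],"yaw": 0},
    {"dp": [0.5,2.8,130],"yaw": 0},
    {"dp": [0.5,2.8,141],"yaw": 0},
    {"dp": [0.5,2.8,145.5],"yaw": 0},
    {"dp": [0.5,2.8,146.5],"yaw": 0},
    {"dp": [0.5,2.8,146.5],"yaw": 0},
    {"dp": [0.5,2.8,146.5],"yaw": 0},
  ],
)

```text
clock: 25.1
eef_pos: [667.0, -85.5, 43.8]
tcp_rot: [3.14, 0.0, 1.569]
contact_force: [0.7, -0.6, -0.2]
opening: 0.555
grasp_force: 42.0
```

Next I settle and release it, then move away and check with the top camera.

Request:
carry_out(
  targets=[
    {"dp": [0,-1,1],"yaw": 0},
    {"dp": [0,-1,1.5],"yaw": 0},
    {"dp": [0,-1,1.5],"yaw": 0},
  ],
)

```text
clock: 25.48
eef_pos: [665.8, -85.4, 42.3]
tcp_rot: [3.141, 0.0, 1.569]
contact_force: [-2.5, -0.2, 6.6]
opening: 0.551
grasp_force: 42.7
```

Request:
carry_out(
  targets=[
    {"dp": [0,0,0],"yaw": 0},
    {"dp": [0,0,0],"yaw": 0},
    {"dp": [0,0,0],"yaw": 0},
    {"dp": [0,0,0],"yaw": 0},
    {"dp": [0,0,0],"yaw": 0},
  ],
  fingers=1,
)

```text
clock: 26.1
eef_pos: [665.4, -85.4, 41.3]
tcp_rot: [-3.142, -0.0, 1.569]
contact_force: [0.1, 0.4, -0.1]
opening: 1.001
grasp_force: 0.0
```

Request:
carry_out(
  targets=[
    {"dp": [0,0,-40],"yaw": 0},
    {"dp": [0,0,-90],"yaw": 0},
    {"dp": [0,-10,-150],"yaw": 0},
    {"dp": [0,-60,-190],"yaw": 0},
    {"dp": [0,-120,-190],"yaw": 0},
    {"dp": [0,-180,-190],"yaw": 0},
    {"dp": [0,-240,-190],"yaw": 0},
    {"dp": [0,-290,-190],"yaw": 0},
    {"dp": [0,-290,-190],"yaw": 0},
  ],
)

```text
clock: 27.22
eef_pos: [372.2, -84.7, 231.2]
tcp_rot: [-3.141, -0.0, 1.569]
contact_force: [0.7, 0.2, -0.6]
opening: 0.997
grasp_force: 0.0
```

```bash
python3 - <<'E'
from h import *
im=r.grab_frame("top")[:,:,::-1];print(r.sense()['clock'])
k=3.2;o=cv2.resize(im[85:185,150:400],None,fx=k,fy=k,interpolation=cv2.INTER_CUBIC)
t=np.linspace(0,2*np.pi,60)
for x,y,h,rad in((651.2,93.5,81,32),(662.8,7.2,69,28),(665.5,-86.2,57,24),(667.3,-172.3,45,20)):
  for z,q,col in((16,37,(255,0,0)),(16+h,rad,(0,0,255))):
    w=(w2px("top",np.c_[x+q*np.cos(t),y+q*np.sin(t),0*t+z])-[150,85]+.5)*k
    cv2.polylines(o,[w.astype(np.int32)],1,col)
cv2.imwrite("pics/t2.png",o)
E
```

```text
27.275
```

View pics/t2.png

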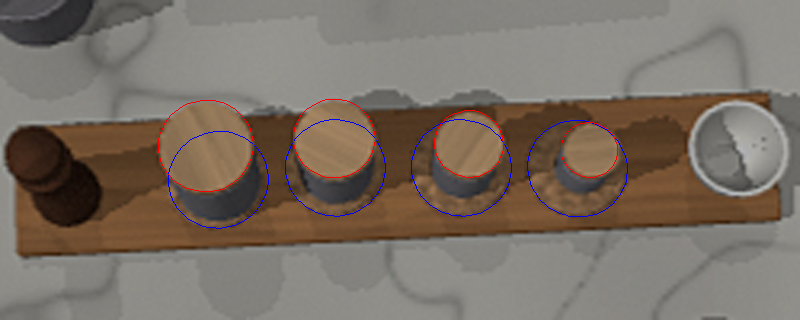

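The top view shows all four lids inside their predicted rings, at about (207,145), (335,138), (469,143) and (590,150). They run from largest at the mill to smallest at the bowl, and the mill and bowl haven't moved. Handing in.

```bash
python3 -c "
from rig import r
print(r.sign_off())"
```

```text
the job is handed in; nothing more can be done
None
```

The four canisters stand upright on their coasters, from the largest beside the mill to the smallest beside the bowl, each within about 1–2 mm of centre by the cameras. The mill and bowl were not moved, and I handed the job in at about 27 s.

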